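# Feed the next flask to the plaster vibrator

### The job

Take the front flask out of the lane of tall flasks, so that the two behind it roll down to the end stop, and set it down, without dropping it, upright in the middle of the vibrator's black tray, lengthways along the tray's longer side. Then turn the vibrator's dial clockwise until its pointer stands at the long bold tick, and let go. Leave the other tall flasks in their lane, and the low flasks and everything else on the bench where they are.

Things in the scene. Friction and masses are not known exactly. Their poses are not given: they have to be found in the camera images.
- tall_front: The flask to take: bare-aluminium block, rounded edges, 84 mm long (x), 60 mm wide (y), 70 mm high (z), 0.36 to 0.59 kg, lowest of three equal tall flasks in a lane, against its end stop and tilted with the lane (+x uphill). Origin: centre of its underside. Can be gripped across its width at any height above the 10 mm side guides.
- tall_second: Second tall flask, same size and axes, touching the back of the front one (or within 1 mm; it leans on it lightly). It rolls down on its own once the one ahead has been lifted out above its top.
- tall_third: Third tall flask, same size and axes, behind the second.
- lane_tall: Lane of the tall flasks, fixed: free grey rollers, 300 mm long, 66 mm wide inside, sloping 0.157 rad (9 deg), rising along its +x; y across, z vertical. Origin 50 mm below the roller tops at the low end. Side guides stand 10 mm and the end stop 18 mm above the rollers. The low flasks' lane is parallel, 140 mm beside it, centre to centre; either may be nearer the robot.
- lane_tall_front (a point): Point on the roller tops where the underside centre of the flask in the front place lies (42.5 mm up the slope from the stop).
- lane_tall_second (a point): Point on the roller tops where the underside centre of the flask in the second place lies (127 mm up the slope from the stop).
- vibrator: Plaster vibrator, a fixed white table-top machine. Its housing is 150 mm (x) by 180 mm (y); the tray is on top of it. On its -y side a lower control ledge (120 x 120 mm, top 57 mm above the bench) carries the dial. Origin on the bench below the tray's centre.
- tray (a point): Centre of the level upper face of the black rubber tray, 86 mm above the bench; the tray measures 130 mm along the vibrator's x and 170 mm along the vibrator's y, with a rim 4 mm wide standing 5 mm above its face.
- dial (a joint): Dial angle in rad: 0 with the pointer along the vibrator's +x, growing clockwise seen from above, range 0 to 2.4. The long bold tick is at 1.57 (pointer along the vibrator's -y, away from the tray), short ticks at 0, 0.79 and 2.36. Starts at 0.2 to 0.7; turns with about 0.04 N m and stays where it is left.
- dial_grip (a point): Middle of the dial's black bar grip, on its vertical axis: 150 mm from the tray's centre along the vibrator's -y, 84 mm above the bench, 27 mm above the ledge top, 14 mm below the bar's top. The bar is 56 mm long along this point's x (pointer end, with white line, at +x) and 14 mm wide along y; its lower end is 7 mm above the ledge.
- low_front: Bystander: the front low metal flask, 84 x 60 x 40 mm high, in the other lane (0.24 to 0.39 kg). Leave it there. Origin as for the tall ones.
- low_second: Bystander: the second low metal flask, 84 x 60 x 40 mm high, in the other lane (0.24 to 0.39 kg). Leave it there. Origin as for the tall ones.
- low_third: Bystander: the third low metal flask, 84 x 60 x 40 mm high, in the other lane (0.24 to 0.39 kg). Leave it there. Origin as for the tall ones.
- spatula: Bystander: spatula, 170 mm long, lying on the bench.
- jar: Bystander: white jar, 60 mm across, 85 mm high, standing.
- bottle: Bystander: white bottle, 60 mm across, 150 mm high, standing.
- bowl: Bystander: grey mixing bowl, 110 mm across, 70 mm high, standing.
There are look-alikes about, which are no part of the job. What is shaped like the tall_front but pink is not meant.

How it is judged:
On the way, in this order (a step that is already met when the one before it is completed fails the run):
1. the front tall flask is out of its lane and the two behind have rolled forward one place (distance of tall_front from where it was at the start of the episode above 0.08 m and distance between tall_second and lane_tall_front below 0.012 m and distance between tall_third and lane_tall_second below 0.014 m), for 0.2 s.
2. the flask stands upright in the middle of the tray, lengthways along it, let go (horizontal distance between tall_front and tray below 0.02 m and z of tall_front in the frame of tray between -0.006 and 0.006 m and angle between tall_front's own z axis and vertical below 0.08 rad and angle between the x axis of tall_front and the y axis of vibrator, either way round below 0.2 rad and contact force between the fingers and tall_front below 0.1 N), for 0.2 s.
3. the dial's pointer is at the long bold tick (value of joint dial between 1.4 and 1.74 rad), for 0.2 s.
At the end, for the whole second after the job is handed in: The taken flask rests on the tray within 20 mm of its centre, upright within 0.08 rad, lengthways within 0.2 rad (either way round); the second flask rests in the front place within 12 mm, the third in the second place within 14 mm; the dial stands at 1.57 rad within 0.17 (all of step 3 and horizontal distance between tall_front and tray below 0.02 m and z of tall_front in the frame of tray between -0.006 and 0.006 m and angle between tall_front's own z axis and vertical below 0.08 rad and angle between the x axis of tall_front and the y axis of vibrator, either way round below 0.2 rad and distance between tall_second and lane_tall_front below 0.012 m and distance between tall_third and lane_tall_second below 0.014 m and linear speed of each of tall_front, tall_second, tall_third below 0.02 m/s); the robot touches nothing.
It fails at once if the flask is dropped (let go more than 12 mm above the tray) (distance of tall_front from where it was at the start of the episode above 0.13 m and contact force between the fingers and tall_front below 0.05 N and z of tall_front in the frame of tray above 0.012 m).
It fails at once if a low flask or another loose thing on the bench is moved by more than 25 mm (distance of any of low_front, low_second, low_third, spatula, jar, bottle, bowl from where it was at the start of the episode above 0.025 m).
It also fails if it takes over 53 s, if anything falls off the work surface, if the arm or the gripper's body presses on something with over 40 N, if the wrist force passes 120 N, or if a joint passes its speed limit or range.

### The arm

A 6-joint arm with a two-finger parallel gripper is mounted at the origin on the work surface. World frame = base frame: x ahead of the robot, y to its left, z up, the work surface at z = 0. Lengths are in m, angles in rad, forces in N, time in s.
With the tool pointing down it reaches from about 0.275 to 0.875 m from the base axis. Payload 12.5 kg.
Tool frame: the origin (TCP) lies on the centre line of the jaws, within the pads' length; the fingertips stand r.finger_overhang ahead of it and the grasp point (between the pads) lies 3 mm ahead of it (r.finger_overhang is the distance from the TCP to the fingertips, in m); z points along the fingers, y is the line along which they close (so a half turn about z gives the same grasp; the last joint's range is limited). The gripper opens to 85 mm and grips with 20 to 120 N. Pads are 22 mm wide; open, the fingers measure 114 mm over their backs; the gripper's body (76 mm by 85 mm) begins 54 mm behind the grasp point. The pads swing forward as they close: fully open they stand 13 mm farther back than shut.
Start: joints at [1.216, 0.351, 1.652, -0, 1.139, -0.085], TCP at [0.147, 0.53, 0.253] pointing down, gripper open.
Joint ranges: [-2.75, 2.75], [-0.79, 2.1], [0.01, 2.65], [-1.57, 4.71], [0.07, 3.14], [-2.87, 2.87]. Speed limits (rad/s): [2.22, 2.22, 2.79, 3.14, 3.14, 3.14].

### API

Orientations are given as a unit quaternion [x, y, z, w].
In Python, from cell import r, optics gives the robot as it stands. The module is installed in compiled form; this text tells all that it offers. Calls block until the motion is done:
- r.move_to(position, orientation): joint-space move of the TCP to a pose.
- r.move_linear(position, rot=None, vel=0.15): straight line of the TCP; rot=None keeps the orientation; vel is the mean speed in m/s.
- r.set_joints(angles): joint-space move.
- r.set_gripper(opening, squeeze=None): opening from 0.0 (shut) to 1.0 (fully open); squeeze is the grip in N (None keeps the last); returns when the fingers have stopped.
- r.sleep(seconds).
- r.inverse_kinematics(position, orientation): joint angles nearest the present ones, or None.
- optics.get_image(name): name is "scene" or "top"; returns a dict with "pixels" (420x560x3 uint8, red, green, blue), "depth" (420x560 float32, m along the optical axis (not along the pixel's ray), 0 where there is no reading), "fx", "fy", "cx", "cy" (pixels), "camera_from_world" (4x4, takes a point from world to camera coordinates). Camera axes: x right, y down, z forward; pixel columns grow to the right and rows downward; lengths in m; the calibration is good to about 2 mm. A picture is of the moment at which its call begins.
A pose or a line that the arm cannot do raises r.PlanningError and nothing moves.
- r.hand_in(): hands the job in; it is judged then, once.
Readings, each from a call of its own:
- r.current_t(): time.
- r.current_q(): joint angles.
- r.current_qvel(): joint speeds.
- r.current_effort(): joint torques, N m.
- r.current_tool_pos(): TCP position.
- r.current_ee_rot(): TCP orientation.
- r.current_contact_force(): force on the tool from outside, world axes, zero at the start.
- r.current_torque(): the same for the moment, N m.
- r.current_opening(): opening from 0.0 (shut) to 1.0 (fully open).
- r.current_finger_force(): force on a finger pad.
Only numpy, scipy, OpenCV 4.12 (cv2) and the standard library are available. Lean on these libraries where they do the work, as an engineer would, in place of code of your own. Each camera call takes 0.05 s, during which the arm holds its last target. There are 200 camera calls.

## Working session

There is one attempt and no reset: what is moved stays moved. The work goes in short steps, each a Python script; the robot and the scene stay as the last script left them, time stands still between calls to the robot, and variables do not carry over. Pictures are saved under pics/ and viewed, at most 10 in all, crops included, and the job is handed in when it is done.

```bash
mkdir -p pics; cat > h.py <<'E'
import numpy as np, cv2
from cell import r, optics
def grab(n):
    im=optics.get_image(n); T=np.linalg.inv(im["camera_from_world"])
    d=im["depth"]; v,u=np.mgrid[:420,:560]
    P=np.stack([(u-im["cx"])/im["fx"]*d,(v-im["cy"])/im["fy"]*d,d],-1)
    W=P@T[:3,:3].T+T[:3,3]; W[d==0]=np.nan
    return im,W
E
python3 - <<'E'
from h import *
for n in("scene","top"):
    im,W=grab(n); cv2.imwrite(f"pics/{n}0.png",cv2.resize(im["pixels"][:,:,::-1],(800,600)))
    np.savez(f"{n}0.npz",W=W,p=im["pixels"]); print(np.linalg.inv(im["camera_from_world"])[:3,3].round(3))
print(r.finger_overhang,r.current_t())
E
```

```text
[ 1.709 -0.116  1.134]
[0.301 0.067 1.269]
0.022 0.1
```

View pics/top0.png

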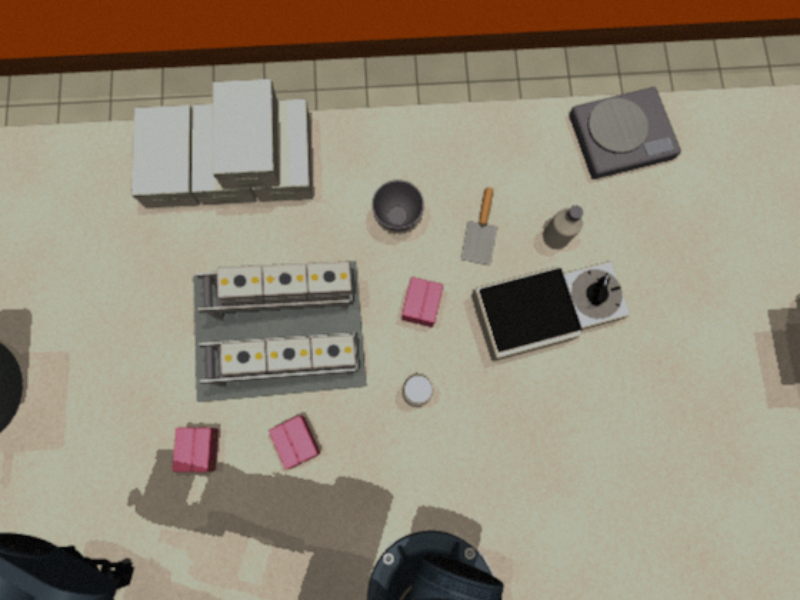

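View pics/scene0.png

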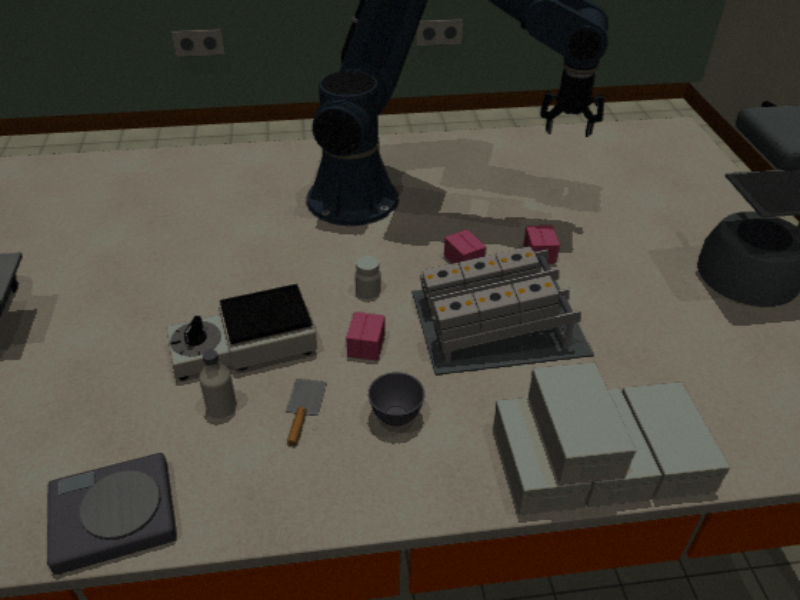

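The top view shows two lanes: the upper at (217–350, 263–300) and the lower at (220–355, 335–372). Their low ends are on the right, and the free rollers on the left. The vibrator is at (475–580, 270–355), with its dial at (600, 290) on the right. Next I'll measure heights and planes.

```bash
python3 - <<'E'
from h import *
D=np.load("top0.npz");W=D["W"];p=D["p"]; s=1.4286
def reg(x0,x1,y0,y1): 
    sl=np.s_[int(y0/s):int(y1/s),int(x0/s):int(x1/s)]; return W[sl].reshape(-1,3),p[sl].reshape(-1,3)
for n,b in dict(up=(195,365,245,325),lo=(195,370,318,395)).items():
    w,c=reg(*b); w=w[~np.isnan(w[:,2])]
    # top plane by RANSAC over slope along y
    best=None;rng=np.random.default_rng(0)
    for _ in range(800):
        a=w[rng.choice(len(w),3,False)]; nn=np.cross(a[1]-a[0],a[2]-a[0]); L=np.linalg.norm(nn)
        if L<1e-4: continue
        nn/=L; nn*=np.sign(nn[2]) or 1
        if abs(nn[2]-np.cos(.157))>.02 : continue
        k=abs((w-a[0])@nn)<.003
        if best is None or k.sum()>best.sum(): best=k
    q=w[best]; m=q.mean(0); nn=np.linalg.svd(q-m)[2][2]; nn*=np.sign(nn[2])
    q=q[abs((q-m)@nn)<.004]
    rc=cv2.minAreaRect(q[:,:2].astype(np.float32)); print(n,len(q),m.round(4),nn.round(4),"tilt",np.arccos(nn[2]),q.min(0).round(3),q.max(0).round(3)); print(cv2.boxPoints(rc).round(4).tolist(),rc)
w,c=reg(465,590,260,365); k=(abs(w[:,2]-.086)<.006)&(c.max(1)<45)
rc=cv2.minAreaRect(w[k][:,:2].astype(np.float32)); print("tray",k.sum(),w[k][:,2].mean(),rc,cv2.boxPoints(rc).round(4).tolist())
w,c=reg(565,635,258,330); k=(abs(w[:,2]-.057)<.007)
rc=cv2.minAreaRect(w[k][:,:2].astype(np.float32)); print("ledge",k.sum(),w[k][:,2].mean(),rc)
k=w[:,2]>.072; print("bar",k.sum(),w[k].mean(0),w[k].max(0)); rc=cv2.minAreaRect(w[k][:,:2].astype(np.float32));print(rc)
im=cv2.resize(p[170:240,310:450,::-1],(800,400),interpolation=cv2.INTER_CUBIC); cv2.imwrite("pics/vib.png",im)
E
```

```text
up 2276 [0.6521 0.2851 0.0039] [0.038  0.0048 0.9993] tilt 0.038348527367986246 [ 0.546  0.095 -0.003] [0.744 0.462 0.012]
[[0.5453000068664551, 0.10459999740123749], [0.7217000126838684, 0.09390000253915787], [0.7440999746322632, 0.46149998903274536], [0.5677000284194946, 0.4722999930381775]] ((0.644692063331604, 0.28306910395622253), (0.3683224618434906, 0.1767355054616928), 86.50334167480469)
lo 2474 [0.4956 0.2834 0.0065] [-0.0061  0.0014  1.    ] tilt 0.006226595111323977 [0.4   0.097 0.003] [0.58  0.458 0.01 ]
[[0.3995000123977661, 0.10279999673366547], [0.5583000183105469, 0.0934000015258789], [0.5800999999046326, 0.4584999978542328], [0.4212000072002411, 0.46790000796318054]] ((0.4897873103618622, 0.2806420922279358), (0.3657347857952118, 0.15911562740802765), 86.59417724609375)
tray 2525 0.08646911477322974 ((0.5388868451118469, -0.22899824380874634), (0.12731802463531494, 0.1689099222421646), 11.648513793945312) [[0.4595000147819519, -0.1590999960899353], [0.4936000108718872, -0.3246000111103058], [0.6183000206947327, -0.2989000082015991], [0.5842000246047974, -0.13339999318122864]]
ledge 1241 0.05765247378877672 ((0.5684434771537781, -0.3785483241081238), (0.11999563872814178, 0.10823144018650055), 11.504383087158203)
bar 380 [ 0.54482886 -0.33319265  0.08964598] [ 0.59857508 -0.29354869  0.10323361]
((0.546031653881073, -0.342410147190094), (0.0884232372045517, 0.1045907586812973), 83.67948150634766)
```

View pics/vib.png

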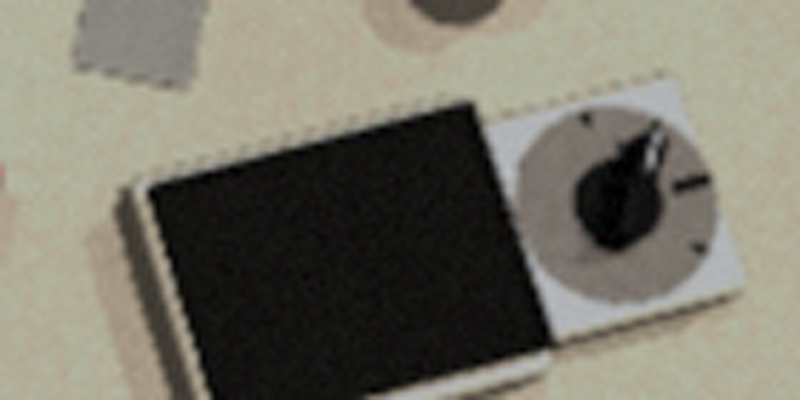

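The dial's pointer is at about 0.6 rad, between the 0 tick (up) and the bold tick (right). The tray and ledge sizes match what's given. Vibrator yaw is about 0.203. Now the flask tops.

```bash
python3 - <<'E'
from h import *
D=np.load("top0.npz");W=D["W"];p=D["p"]; s=1.4286
def reg(x0,x1,y0,y1): 
    sl=np.s_[int(y0/s):int(y1/s),int(x0/s):int(x1/s)]; return W[sl].reshape(-1,3),p[sl].reshape(-1,3)
for n,b in dict(up=(195,365,255,320),lo=(195,370,325,395)).items():
    w,c=reg(*b); w=w[(w[:,2]>.075)]
    best=None;rng=np.random.default_rng(0)
    for _ in range(1500):
        a=w[rng.choice(len(w),3,False)]; nn=np.cross(a[1]-a[0],a[2]-a[0]); L=np.linalg.norm(nn)
        if L<1e-4: continue
        nn/=L
        k=abs((w-a[0])@nn)<.003
        if abs(nn[2])>.95 and (best is None or k.sum()>best.sum()): best=k
    q=w[best]; m=q.mean(0); nn=np.linalg.svd(q-m)[2][2]; nn*=np.sign(nn[2])
    yaw=np.arctan2(-nn[1],-nn[0])
    rc=cv2.minAreaRect(q[:,:2].astype(np.float32)); print(n,len(q),len(w),m.round(4),nn.round(4),"tilt",np.arccos(nn[2]),"yaw",yaw)
    print(rc,cv2.boxPoints(rc).round(4).tolist())
    A=np.radians(rc[2]); A=A if rc[1][0]>rc[1][1] else A+np.pi/2
    e=np.array([np.cos(A),np.sin(A)]); e*=np.sign(e[1]); 
    u=(q[:,:2]-m[:2])@e; v=(q[:,:2]-m[:2])@[-e[1],e[0]]
    print("e",e,"u pct",np.percentile(u,[0,1,50,99,100]).round(4),"v",np.percentile(v,[0,1,50,99,100]).round(4),"z at u0,u1",q[u<u.min()+.01,2].mean(),q[u>u.max()-.01,2].mean())
    print("v centre xy", (m[:2]+np.array([-e[1],e[0]])*np.mean(np.percentile(v,[1,99]))+e*np.mean(np.percentile(u,[.5,99.5]))).round(4))
E
```

```text
up 1604 2936 [0.6123 0.2446 0.145 ] [ 0.     -0.1586  0.9873] tilt 0.15927897776055455 yaw 1.570883573665467
((0.6126470565795898, 0.24346905946731567), (0.06030819192528725, 0.2471429407596588), 1.9673662185668945) [[0.5782999992370605, 0.3659000098705292], [0.5867999792098999, 0.11890000104904175], [0.6470000147819519, 0.12099999934434891], [0.6384999752044678, 0.36800000071525574]]
e [-0.03433027  0.99941054] u pct [-0.1247 -0.1216  0.      0.1196  0.1224] v [-0.0305 -0.0292  0.0004  0.0287  0.0298] z at u0,u1 0.12563207670498888 0.16343682347229657
v centre xy [0.6126 0.2435]
lo 1634 2731 [0.4728 0.2467 0.1156] [ 0.0027 -0.1576  0.9875] tilt 0.15823343305306686 yaw 1.587701553996956
((0.4730243980884552, 0.24395611882209778), (0.059735871851444244, 0.2490776926279068), 1.9866697788238525) [[0.4388999938964844, 0.36739999055862427], [0.44749999046325684, 0.1185000017285347], [0.5072000026702881, 0.12049999833106995], [0.4986000061035156, 0.3695000112056732]]
e [-0.03466698  0.99939892] u pct [-0.1273 -0.1246  0.0017  0.1187  0.1217] v [-0.03   -0.0289  0.0001  0.0286  0.0297] z at u0,u1 0.09602159562386745 0.1337951159614545
v centre xy [0.473  0.2439]
```

```bash
cat >> h.py <<'E'
from scipy.spatial.transform import Rotation as Rn
S9,C9=np.sin(.157),np.cos(.157)
e=np.array([-.0345,.9994,0]); n=np.array([-e[0]*S9,-e[1]*S9,C9]); lat=np.array([-e[1],e[0],0])
top2=np.array([.6126,.2435,.1447])           # top centre of second flask
F=top2-.0845*(e*C9+[0,0,S9])-.07*n           # underside centre of the front flask
tray=np.array([.5389,-.2290,.0862]); vy=.203; vx=np.array([np.cos(vy),np.sin(vy),0]); vyv=np.array([-np.sin(vy),np.cos(vy),0])
dial=tray-.15*vyv
def quat(z,y):
    z=np.array(z)/np.linalg.norm(z); return Rn.from_matrix(np.stack([np.cross(y,z),y,z],1)).as_quat()
E
python3 - <<'E'
from h import *
print("F",F,"dial",dial)
for nm in("top0","scene0"):
    w=np.load(nm+".npz")["W"].reshape(-1,3); 
    for d in (.035,):
        k=(np.hypot(*(w[:,:2]-dial[:2]).T)<d)&(w[:,2]>.09)&(w[:,2]<.108); q=w[k]; 
        if k.sum()<5: print(nm,k.sum());continue
        m=q[:,:2].mean(0); U,s,V=np.linalg.svd(q[:,:2]-m); a=V[0]; th=np.arctan2(-(a@vyv[:2]),a@vx[:2])%np.pi
        print(nm,k.sum(),m,s/np.sqrt(k.sum()),"theta",th,q[:,2].max())
w=np.load("top0.npz")["W"].reshape(-1,3)
k=(w[:,2]>.115)&(np.hypot(*(w[:,:2]-[.66,-.32]).T)<.15)&(w[:,0]>.6); print("bottle",w[k].mean(0),w[k].max(0))
h=.040
for sgn in(1,-1):
    for nm,P,z,y in[("grasp",F+(h+.003)*n,-n,lat),("hi",F+(h+.003+.1)*n,-n,lat),("tray",tray+[0,0,.05],[0,0,-1],-vx),("trayhi",tray+[0,0,.2],[0,0,-1],-vx)]:
        print(sgn,nm,r.inverse_kinematics(P,quat(z,sgn*y)))
E
```

```text
F [0.6151018  0.1710277  0.06234888] dial [ 0.56914129 -0.37591992  0.0862    ]
top0 105 [ 0.56728159 -0.37599753] [0.01627806 0.00415853] theta 0.5825421183516775 0.10323360739389997
scene0 82 [ 0.57187753 -0.37658876] [0.01630968 0.00456013] theta 0.6128935821379352 0.1038597292926351
bottle [ 0.71018339 -0.3226854   0.13999509] [ 0.72536082 -0.30849761  0.15586428]
1 grasp None
1 hi None
1 tray [-4.81317483e-01  5.54613216e-01  1.65544391e+00 -4.44089210e-16
  9.31535529e-01  2.45727517e+00]
1 trayhi [-4.81317483e-01  3.85143976e-01  1.51772959e+00 -4.44089210e-16
  1.23871908e+00  2.45727517e+00]
-1 grasp [ 0.12816511  0.66989416  1.54660226  0.19697463  0.91972948 -0.02553983]
-1 hi [ 0.10329075  0.54347522  1.49121593  0.17572552  1.10230333 -0.01036581]
-1 tray [-4.81317483e-01  5.54613216e-01  1.65544391e+00 -4.44089210e-16
  9.31535529e-01 -6.84317483e-01]
-1 trayhi [-4.81317483e-01  3.85143976e-01  1.51772959e+00 -4.44089210e-16
  1.23871908e+00 -6.84317483e-01]
```

```bash
python3 - <<'E'
from h import *
Q=quat(-n,-lat); G=F+.043*n
r.set_gripper(1.0,60); r.move_to(G+.16*n,Q); print(r.current_t())
r.move_linear(G+.05*n,vel=.2); r.move_linear(G,vel=.08); print(r.current_contact_force(),r.current_t())
r.set_gripper(0.0,60); print("open",r.current_opening(),r.current_finger_force(),r.current_contact_force(),r.current_tool_pos()-G)
im,W=grab("top"); cv2.imwrite("pics/g.png",cv2.resize(im["pixels"][150:270,120:280,::-1],(800,600)))
E
```

```text
2.5
[ 0.36081285 -0.15145557  0.48704348] 3.975
open 0.6980703012198392 64.48760418221354 [-0.96590914 -1.14944214  4.7499027 ] [ 2.89866397e-04 -3.97201543e-05  7.01875706e-04]
```

View pics/g.png

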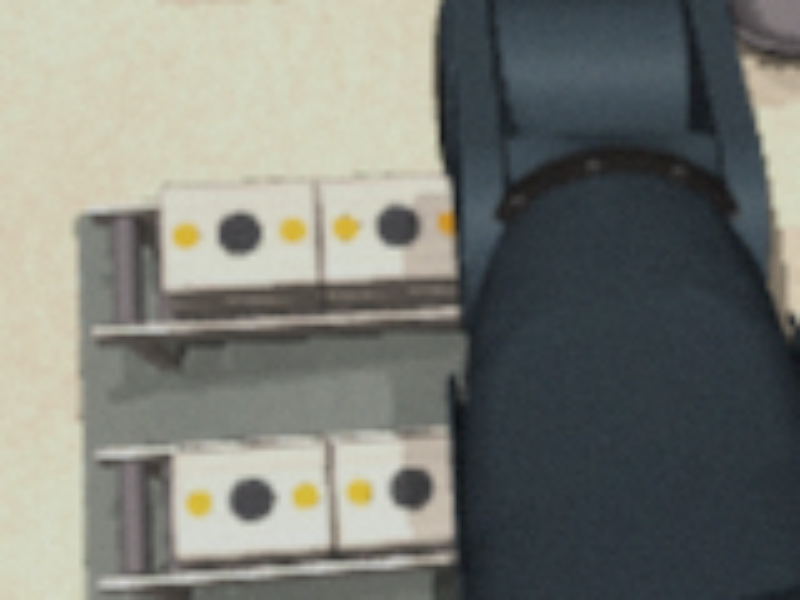

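The flask is gripped (59 mm). Now I'll lift it along the lane's normal.

```bash
python3 - <<'E'
from h import *
Q=quat(-n,-lat); G=F+.043*n
r.move_linear(G+.03*n,vel=.06); r.move_linear(G+.10*n,vel=.1); print(r.current_t(),r.current_opening(),r.current_contact_force())
r.sleep(.3); r.move_linear(G+.17*n,vel=.15); r.sleep(.5)
Qt=quat([0,0,-1],vx)
r.move_to(tray+[0,0,.20],Qt); print(r.current_t(),r.current_opening(),r.current_finger_force())
im,W=grab("top"); cv2.imwrite("pics/l.png",cv2.resize(im["pixels"][:,:,::-1],(800,600)))
w=W[175:222,130:260].reshape(-1,3)
d=(w-top2)@n; k=abs(d)<.004; q=w[k]; u=(q-top2)@(e*C9+[0,0,S9]); print("row extent",np.percentile(u,[.5,99.5]),"expect about -.1265 .042")
E
```

```text
5.8833 0.6926705002865738 [-0.46428632  0.95149641 -4.25996763]
8.7 0.6919165269140237 66.31537956185639
row extent [-0.12546518  0.04041227] expect about -.1265 .042
```

View pics/l.png

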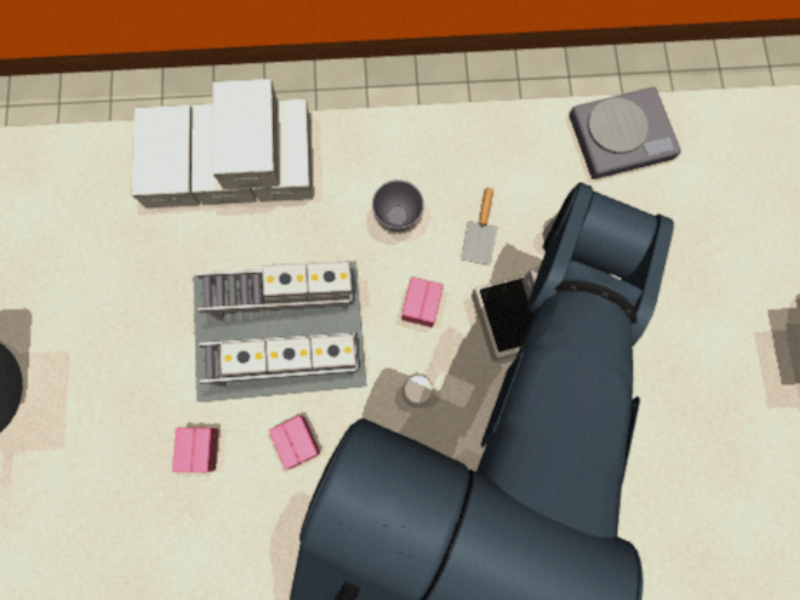

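The two remaining tall flasks have rolled forward to the end stop (at 265–350, 265–300), and the held flask is over the tray. Now I'll lower it until it makes contact.

```bash
python3 - <<'E'
from h import *
r.move_linear(tray+[0,0,.053],vel=.15); r.sleep(.2)
f0=r.current_contact_force()[2]; z=tray[2]+.050
while z>tray[2]+.036:
    r.move_linear([tray[0],tray[1],z],vel=.02); f=r.current_contact_force()[2]-f0
    if f>3: break
    z-=.001
print("z rel",z-tray[2],"df",f,f0,r.current_opening(),r.current_t())
im,W=grab("scene"); cv2.imwrite("pics/s.png",cv2.resize(im["pixels"][170:290,90:250,::-1],(800,600)))
E
```

```text
z rel 0.04299999999999998 df 8.734543015359698 -4.215970568086249 0.6949751893725492 12.1333
```

View pics/s.png

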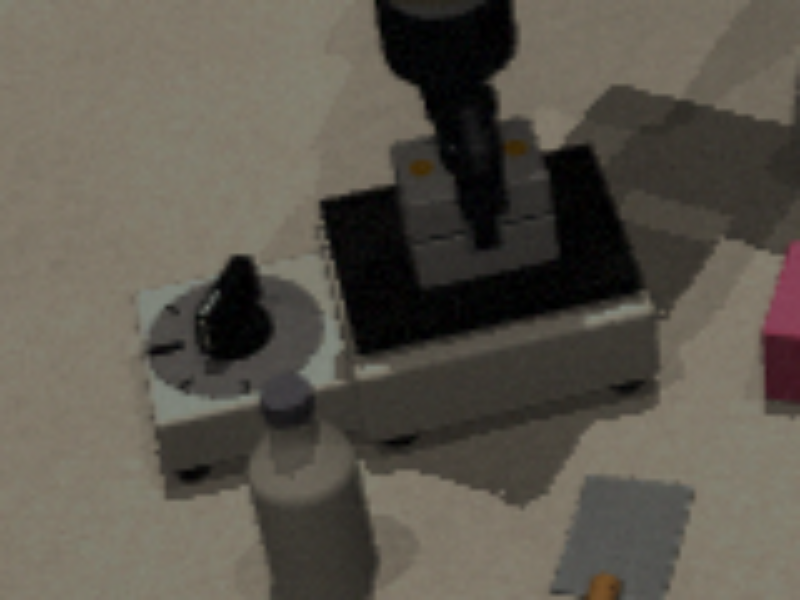

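The flask touches down exactly at the expected height and stands centred and aligned on the tray. I'll release it and go to the dial.

```bash
python3 - <<'E'
from h import *
r.set_gripper(1.0); r.sleep(.2); print("ff",r.current_finger_force())
r.move_linear(tray+[0,0,.22],vel=.2)
c=np.array([.5692,-.3762,0]); P=c+[0,0,.088+.003+.0]
def yd(th,s): 
    a=vy-th+np.pi/2; return s*np.array([np.cos(a),np.sin(a),0])
for s in(1,-1):
    for th in(.6,1.57): print(s,th,r.inverse_kinematics(P+[0,0,.1],quat([0,0,-1],yd(th,s))))
im,W=grab("scene"); 
w=W.reshape(-1,3); k=(abs(w[:,2]-.156)<.006)&(np.hypot(*(w[:,:2]-tray[:2]).T)<.07); rc=cv2.minAreaRect(w[k][:,:2].astype(np.float32)); print("flask",w[k][:,2].mean(),rc,tray,r.current_t())
E
```

```text
ff 0.0
1 0.6 [-6.52224928e-01  6.51804322e-01  1.32992898e+00 -4.44089210e-16
  1.15985935e+00 -1.82602125e+00]
1 1.57 [-6.52224928e-01  6.51804322e-01  1.32992898e+00 -4.44089210e-16
  1.15985935e+00 -8.56021255e-01]
-1 0.6 [-6.52224928e-01  6.51804322e-01  1.32992898e+00 -4.44089210e-16
  1.15985935e+00  1.31557140e+00]
-1 1.57 [-6.52224928e-01  6.51804322e-01  1.32992898e+00 -4.44089210e-16
  1.15985935e+00  2.28557140e+00]
flask 0.15467412854842782 ((0.5395682454109192, -0.2288026511669159), (0.06620446592569351, 0.08404712378978729), 12.193440437316895) [ 0.5389 -0.229   0.0862] 13.85
```

```bash
python3 - <<'E'
from h import *
c=np.array([.5692,-.3762,0]); P=c+[0,0,.095]
a=vy-.6+np.pi/2; Q=quat([0,0,-1],[np.cos(a),np.sin(a),0])
r.move_to(P+[0,0,.14],Q); r.set_gripper(.5,30); r.move_linear(P+[0,0,.03],vel=.15); r.move_linear(P,vel=.06)
print(r.current_contact_force()); r.set_gripper(0,30); print("open",r.current_opening(),r.current_finger_force(),r.current_contact_force())
q=np.array(r.current_q()); 
for d in np.linspace(.97/4,.97,4): 
    r.set_joints(q+[0,0,0,0,0,d]); print(r.current_torque()[2],r.current_opening())
r.sleep(.3); r.set_gripper(.5); r.sleep(.2); r.move_linear(P+[0,0,.14],vel=.15)
r.set_gripper(1.0)
r.move_to([.35,-.05,.35],Q); r.sleep(.5); print(r.current_t())
im,W=grab("top"); cv2.imwrite("pics/end.png",cv2.resize(im["pixels"][:,:,::-1],(800,600)))
w=W.reshape(-1,3); k=(np.hypot(*(w[:,:2]-dial[:2]).T)<.035)&(w[:,2]>.09)&(w[:,2]<.108); b=w[k][:,:2]; v=np.linalg.svd(b-b.mean(0))[2][0]
print("theta",np.arctan2(-(v@vyv[:2]),v@vx[:2])%np.pi,k.sum())
E
```

```text
[0.18819052 0.06886454 0.71961937]
open 0.1575578919853691 31.89103066921234 [-2.43469315 -3.70809576  2.85094249]
-0.002934551497370541 0.15459855164571626
-0.03387853732011883 0.15491342731829766
0.001899871582803872 0.1599623541209145
-0.014950918850210226 0.15660942366265243
23.1417
theta 1.5649403485066289 101
```

View pics/end.png

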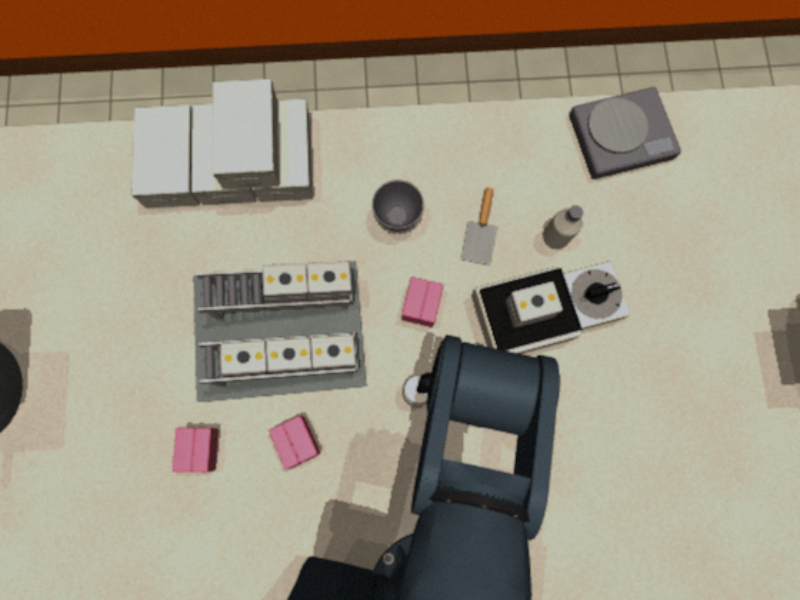

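The end picture shows the flask centred on the tray (537, 302), the pointer at the bold tick (612, 288), and the lanes and bystanders unmoved. The arm is at z = 0.35, clear of everything.

```bash
python3 -c "
from h import *
print(r.current_contact_force(), r.hand_in())"
```

```text
the job is handed in; nothing more can be done
[ 0.99797803 -0.10216216  0.26379912] None
```

The job is handed in (no verdict came back): the front tall flask stands centred and lengthways on the tray, the two behind it have rolled down to the end stop, and the dial measures about 1.56 rad, at the long bold tick.

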